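# Pack out the setting vise and hold the dop holder clamped

### The job

Clamp the dop holder in the blue setting vise: the sprung jaw's stroke is too short, so take gold-coloured packing blocks from the rack and stand them upright and square in a row in the gap between holder and jaw, adding blocks until pushing the jaw in by its black post squeezes the row and the holder tight against the stop. Two or three blocks will do it; if the jaw runs to the end of its stroke without biting, let it back and add another. Finish while still holding the jaw pushed firmly against the row, with the fingers on the jaw only; leave spare blocks in the rack and the other things on the bench alone.

Things in the scene. Friction and masses are not known exactly. Their poses are not given: they have to be found in the camera images.
- vise: blue setting vise, fixed to the bench: a bed 230 mm long (its x axis) x 90 mm wide (y) x 22 mm high; origin under the middle of the bed, bed top (flat, no side walls) at 22 mm. Its x axis points from the moving jaw to the fixed stop: the closing direction. All in a row on its centre line (y = 0): jaw, gap, dop holder, stop. The face of the fully open jaw is at x = -45 mm
- jaw (a joint): slide of the aluminium jaw (50 mm long x 32 mm wide, its top 40 mm above the bed) along the vise's x axis, in m: 0 fully open, growing as it closes, end of stroke at 0.032. A spring pushes it open: about 1.5 N at 0, 4 N at the end of the stroke; let go, it springs back. If it reaches the end of its stroke without meeting the row, the row is still too short
- jaw_post (a point): black round post, 24 mm in diameter, on top of the jaw, by which the jaw is pushed; it rises 36 mm above the jaw's top, to 76 mm above the bed; point on its axis 18 mm above the jaw's top (58 mm above the bed), 33 mm behind the jaw's face; moves with the jaw
- stop: grey stop, 20 mm (x) x 60 mm (y) x 45 mm high, bolted immovably to the bed of the vise; its place along the vise differs from time to time; origin under its middle at bed height, axes as the vise's
- holder_c (a point): dop holder: loose dark metal block 36 mm (x) x 30 mm (y) x 48 mm high, about 0.17 kg, with a copper dop and a stone on top (70 mm in all), standing on the bed against the stop (within 2 mm), axes as the vise's; point at the centre of the metal block, 24 mm above the bed. The gap between it and the fully open jaw is about 54 to 85 mm and takes two or three packing blocks
- rack: wooden rack fixed to the bench, 150 mm (x) x 70 mm (y), slab 12 mm high, slots at x = -48, -16, 16 and 48 mm between dividers that are 24 mm wide in y and rise 18 mm above the slab; origin under its middle
- block0_c (a point): one of four identical gold-coloured aluminium packing blocks, about 0.1 kg, 20 mm thick (its x axis) x 34 mm wide (its y axis) x 54 mm tall (its z axis), standing upright in a slot of the rack; point at its centre, 27 mm above its underside. Easiest taken from above by its 34 mm width: the sides are free there both in the rack and in the vise
- block1_c (a point): another of the same gold-coloured packing blocks: same sizes, point and axes as block0_c
- block2_c (a point): another of the same gold-coloured packing blocks: same sizes, point and axes as block0_c
- block3_c (a point): another of the same gold-coloured packing blocks: same sizes, point and axes as block0_c
- tang: bystander: spare blue-and-steel polishing arm, 120 mm long, 81 mm high, standing at the far side
- loupe: bystander: small brass loupe, 45 x 40 x 18 mm
- jar: bystander: amber glass jar with brass cap, 56 mm across, 70 mm high
- driver: bystander: screwdriver, 160 mm long, lying on the bench
- tray: bystander: black tray 120 x 160 x 30 mm with two small copper and brass dops in it

How it is judged:
On the way:
1. one packing block stands upright and released in the gap of the vise (((x of block0_c in the frame of vise between -0.04 and 0.07 m and y of block0_c in the frame of vise between -0.012 and 0.012 m and z of block0_c in the frame of vise between 0.043 and 0.055 m and angle between block0_c's own z axis and vertical below 0.1 rad and angle between the x axis of block0_c and the x axis of vise, either way round below 0.15 rad and contact force between the fingers and block0 below 0.3 N) or (x of block1_c in the frame of vise between -0.04 and 0.07 m and y of block1_c in the frame of vise between -0.012 and 0.012 m and z of block1_c in the frame of vise between 0.043 and 0.055 m and angle between block1_c's own z axis and vertical below 0.1 rad and angle between the x axis of block1_c and the x axis of vise, either way round below 0.15 rad and contact force between the fingers and block1 below 0.3 N) or (x of block2_c in the frame of vise between -0.04 and 0.07 m and y of block2_c in the frame of vise between -0.012 and 0.012 m and z of block2_c in the frame of vise between 0.043 and 0.055 m and angle between block2_c's own z axis and vertical below 0.1 rad and angle between the x axis of block2_c and the x axis of vise, either way round below 0.15 rad and contact force between the fingers and block2 below 0.3 N) or (x of block3_c in the frame of vise between -0.04 and 0.07 m and y of block3_c in the frame of vise between -0.012 and 0.012 m and z of block3_c in the frame of vise between 0.043 and 0.055 m and angle between block3_c's own z axis and vertical below 0.1 rad and angle between the x axis of block3_c and the x axis of vise, either way round below 0.15 rad and contact force between the fingers and block3 below 0.3 N))), for 0.2 s.
At the end, for the whole second after the job is handed in: Blocks stand upright (0.1 rad) and square (0.15 rad) in the gap, like the holder within 12 mm of the vise's centre line; other blocks over 130 mm from the vise; jaw on block, block on holder, holder on stop each over 3 N; fingers push the still jaw (over 2 N), not blocks or holder (((x of block0_c in the frame of vise between -0.04 and 0.07 m and y of block0_c in the frame of vise between -0.012 and 0.012 m and z of block0_c in the frame of vise between 0.043 and 0.055 m and angle between block0_c's own z axis and vertical below 0.1 rad and angle between the x axis of block0_c and the x axis of vise, either way round below 0.15 rad and contact force between the fingers and block0 below 0.3 N) or horizontal distance between block0_c and vise above 0.13 m) and ((x of block1_c in the frame of vise between -0.04 and 0.07 m and y of block1_c in the frame of vise between -0.012 and 0.012 m and z of block1_c in the frame of vise between 0.043 and 0.055 m and angle between block1_c's own z axis and vertical below 0.1 rad and angle between the x axis of block1_c and the x axis of vise, either way round below 0.15 rad and contact force between the fingers and block1 below 0.3 N) or horizontal distance between block1_c and vise above 0.13 m) and ((x of block2_c in the frame of vise between -0.04 and 0.07 m and y of block2_c in the frame of vise between -0.012 and 0.012 m and z of block2_c in the frame of vise between 0.043 and 0.055 m and angle between block2_c's own z axis and vertical below 0.1 rad and angle between the x axis of block2_c and the x axis of vise, either way round below 0.15 rad and contact force between the fingers and block2 below 0.3 N) or horizontal distance between block2_c and vise above 0.13 m) and ((x of block3_c in the frame of vise between -0.04 and 0.07 m and y of block3_c in the frame of vise between -0.012 and 0.012 m and z of block3_c in the frame of vise between 0.043 and 0.055 m and angle between block3_c's own z axis and vertical below 0.1 rad and angle between the x axis of block3_c and the x axis of vise, either way round below 0.15 rad and contact force between the fingers and block3 below 0.3 N) or horizontal distance between block3_c and vise above 0.13 m) and (contact force between jaw and block0 above 3 N or contact force between jaw and block1 above 3 N or contact force between jaw and block2 above 3 N or contact force between jaw and block3 above 3 N) and (contact force between holder and block0 above 3 N or contact force between holder and block1 above 3 N or contact force between holder and block2 above 3 N or contact force between holder and block3 above 3 N) and contact force between holder and stop above 3 N and contact force between the fingers and jaw above 2 N and contact force between the fingers and holder below 0.3 N and angle between holder_c's own z axis and vertical below 0.1 rad and y of holder_c in the frame of vise between -0.012 and 0.012 m and velocity of joint jaw between -0.005 and 0.005 m/s); the arm keeps its last pose, push and grip.
It fails at once if a bystander was shifted by more than 30 mm (distance of any of tang, loupe, jar, driver, tray from where it was at the start of the episode above 0.03 m).
It fails at once if the dop holder was tipped over (angle between holder_c's own z axis and vertical above 0.6 rad).
It also fails if it takes over 72 s, if anything falls off the work surface, if the arm or the gripper's body presses on something with over 40 N, if the wrist force passes 120 N, or if a joint passes its speed limit or range.

### The arm

A 6-joint arm with a two-finger parallel gripper is mounted at the origin on the work surface. World frame = base frame: x ahead of the robot, y to its left, z up, the work surface at z = 0. Lengths are in m, angles in rad, forces in N, time in s.
With the tool pointing down it reaches from about 0.25 to 0.775 m from the base axis. Payload 4 kg.
Tool frame: the origin (TCP) lies midway between the tips of the shut fingers; the grasp point (between the pads) lies 19 mm behind it; z points along the fingers, x is the direction in which the jaws open and shut, and the axes are right-handed (so a half turn about z gives the same grasp; the last joint's range is limited). The gripper opens to 94 mm and grips with 3 to 60 N. Pads are 16 mm wide; open, the fingers measure 119 mm over their backs; the gripper's body (75 mm by 177 mm) begins 78 mm behind the grasp point.
Start: joints at [-1.245, 0.087, 1.371, -0, 1.684, -0.103], TCP at [0.229, -0.5, 0.206] pointing down, gripper open.
Joint ranges: [-3.1, 3.1], [-0.76, 2.03], [0.27, 2.55], [-1.08, 4.22], [0.17, 2.65], [-2.57, 2.57]. Speed limits (rad/s): [2.79, 2.79, 3.14, 3.14, 3.14, 3.14].

### API

Orientations are given as [roll, pitch, yaw] about the fixed x, y, z axes, in that order (R = Rz(yaw) Ry(pitch) Rx(roll)).
In Python, from bench import robot gives the robot as it stands.
- The arm moves only by the shell command python3 -m handwheel 'ROWS'. ROWS is a JSON object of lists of equal length, an entry for each row: "delta_pos": the shift along the tool's x, y, z in mm, a list of three; "rotation": the turn, a rotation vector about the tool's x, y, z in rad, a list of three; "claw": the closure, from -1 (fully open) to 1 (shut). In form: {"delta_pos": [[tx, ty, tz], ...], "rotation": [[wx, wy, wz], ...], "claw": [claw, ...]}. A call has exactly 8 rows; each row shifts and turns the commanded pose from where the row before left it, along the tool's axes as they then stand; what a row does not reach is not made up. A row lasts 1/8 s, in which the tool goes at most 62.5 mm and 10.7 degrees, less where a joint would pass 70% of its speed; a pose out of reach is approached as far as the arm can. A call with a gripper value outside its range is refused whole. The fingers move at their own pace and stop on an object; the grip force is fixed at half the most. Time passes only in rows, so rows that do not move let the fingers close, or fill a call up. It gives the time, the measured TCP pose, the force and the opening at its end, in the units of the state.
- robot.get_obs(): the state, without advancing time (a new reading comes with each control period).
- robot.snapshot(name): name is "scene" or "top" or "wrist"; returns a dict with "color" (400x640x3 uint8, red, green, blue), "intrinsics" (3x3 intrinsics, pixels), "eye" and "rotation" of the camera in the world. Camera axes: x right, y down, z forward; pixel columns grow to the right and rows downward; lengths in m; the calibration is good to about 2 mm. A picture is of the moment at which its call begins. There is no depth.
- robot.close_job(): hands the job in, once; it reports no verdict.
The state is a dict: "time": time; "joint_positions": joint angles; "qvel": joint speeds; "joint_torque": joint torques, N m; "tool_pos": TCP position; "ee_rot": TCP orientation; "wrist_force": force on the tool from outside, world axes, zero at the start; "wrist_torque": the same for the moment, N m; "width": finger opening in m.
Only numpy, scipy, OpenCV 4.12 (cv2) and the standard library are available. Lean on these libraries where they do the work, as an engineer would, in place of code of your own. Each camera call takes 0.05 s, during which the arm holds its last target.

## Working session

There is one attempt and no reset: what is moved stays moved. The work goes in short steps, Python scripts to look and compute and a shell command to move; the robot and the scene stay as the last step left them, time stands still between calls to the robot, and variables do not carry over. Pictures are saved under pics/ and viewed, and the job is handed in when it is done.

```bash
mkdir -p pics; ls
python3 - <<'E'
from bench import robot
import cv2,json
o=robot.get_obs();print({k:(v if not hasattr(v,'round') else v) for k,v in o.items()})
for n in("scene","top","wrist"):
    s=robot.snapshot(n);cv2.imwrite(f"pics/{n}0.png",s["color"][:,:,::-1]);print(n,s["intrinsics"],s["eye"],s["rotation"])
E
```

```text
pics
{'time': 0.0, 'joint_positions': array([-1.24506186e+00,  8.79379112e-02,  1.37226777e+00, -8.37389356e-06,
        1.68360354e+00, -1.03117563e-01]), 'qvel': array([-0.00194264,  0.00049608,  0.00056012, -0.00115722,  0.00030045,
       -0.00215819]), 'joint_torque': array([ 6.09803701e-04, -3.40177238e+01, -3.02430868e+01,  7.17519829e-02,
        3.28938081e-02, -1.59757396e-04]), 'tool_pos': array([ 0.22850887, -0.49966721,  0.20430668]), 'ee_rot': array([-3.14137277e+00,  2.20565558e-03, -1.14194499e+00]), 'wrist_force': array([ 0.16856418, -0.6627006 ,  0.1060447 ]), 'wrist_torque': array([-0.06451969, -0.01703856,  0.01979952]), 'width': 0.09424755339322424}
scene [[382.17844148   0.         321.65270731]
 [  0.         382.17844148 195.40189673]
 [  0.           0.           1.        ]] [0.98125906 0.60137055 0.81256167] [-2.36753093 -0.01527116  2.58442408]
top [[374.49655163   0.         324.15561891]
 [  0.         374.49655163 204.56530567]
 [  0.           0.           1.        ]] [ 0.41016398 -0.03476281  1.12551651] [-2.95927247  0.00849524 -1.57517041]
wrist [[322.70199927   0.         317.95447805]
 [  0.         322.70199927 204.7204019 ]
 [  0.           0.           1.        ]] [ 0.30168831 -0.46694513  0.38292625] [ 2.86010836  0.00352793 -1.14198747]
```

View pics/top0.png

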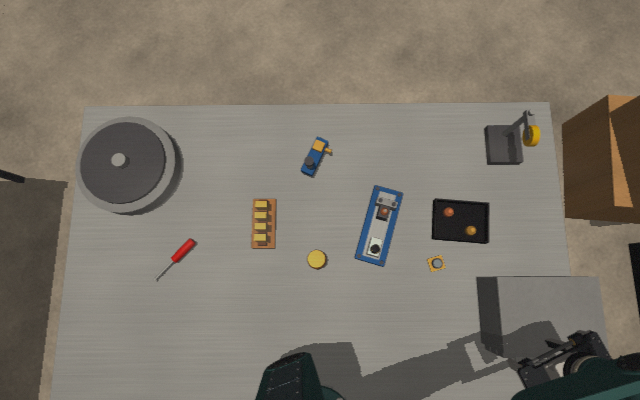

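View pics/scene0.png

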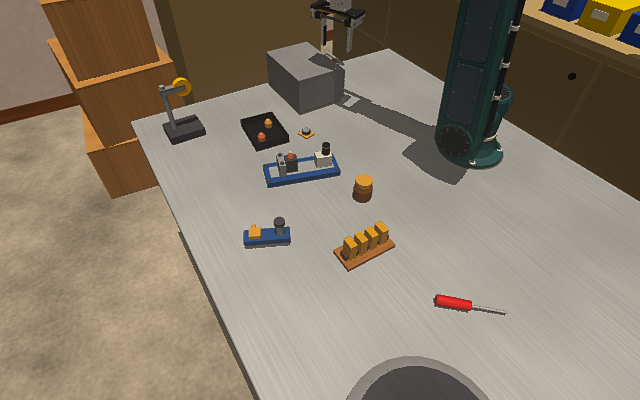

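View pics/wrist0.png

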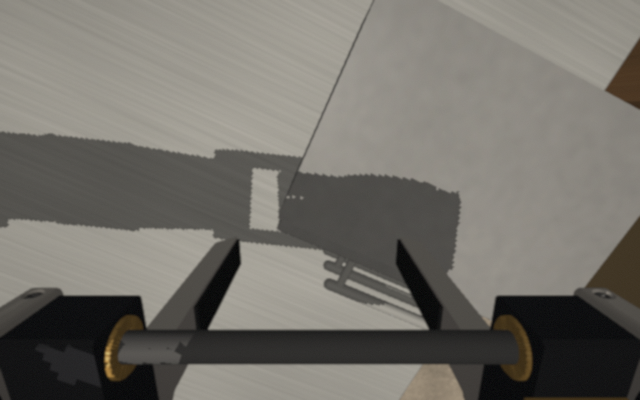

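The top view shows the vise at about (380,225) with the stop at its far end, the rack at (264,223), the jar at (317,259), and the tray and loupe to the right. The blue arm at (316,157) is the tang. Next I'll get coarse positions.

```bash
cat > h.py <<'E'
import numpy as np,cv2
from scipy.spatial.transform import Rotation as R
from bench import robot
def cast(s,uv,z):
    K=s["intrinsics"];M=R.from_euler('xyz',s["rotation"]).as_matrix();uv=np.atleast_2d(uv).astype(float)
    d=(np.c_[uv,np.ones(len(uv))]@np.linalg.inv(K).T)@M.T
    return s["eye"]+d*((z-s["eye"][2])/d[:,2])[:,None]
def proj(s,P):
    M=R.from_euler('xyz',s["rotation"]).as_matrix();p=(np.atleast_2d(P)-s["eye"])@M@np.array(s["intrinsics"]).T
    return p[:,:2]/p[:,2:]
def blobs(s,lo,hi,amin=20):
    hsv=cv2.cvtColor(s["color"],cv2.COLOR_RGB2HSV);m=cv2.inRange(hsv,lo,hi)
    n,l,st,c=cv2.connectedComponentsWithStats(m)
    out=[]
    for i in range(1,n):
        if st[i,4]>=amin: 
            ys,xs=np.where(l==i);out.append((st[i],c[i],cv2.minAreaRect(np.c_[xs,ys].astype(np.float32))))
    return m,out
def save(s,name,box=None,k=1):
    im=s["color"][:,:,::-1]
    if box: im=im[box[1]:box[3],box[0]:box[2]]
    cv2.imwrite("pics/"+name,cv2.resize(im,None,fx=k,fy=k,interpolation=cv2.INTER_CUBIC))
E
python3 - <<'E'
from h import *
s=robot.snapshot("top")
save(s,"top1.png",(230,175,430,285),4)
_,b=blobs(s,(100,120,60),(125,255,255))
for st,c,r in b:print("blue",st,r,cast(s,cv2.boxPoints(r),0.022).round(3).tolist(),cast(s,[r[0]],.022).round(4))
_,b=blobs(s,(20,120,120),(32,255,255))
for st,c,r in b:print("gold",st,c,r,cast(s,[r[0]],.066).round(4))
E
```

```text
blue [317 137  11  10  31] ((322.2500305175781, 140.25001525878906), (12.020814895629883, 4.242640495300293), 45.0) [[0.825, -0.003, 0.022], [0.835, -0.013, 0.022], [0.807, -0.039, 0.022], [0.797, -0.03, 0.022]] [[ 0.8161 -0.0213  0.022 ]]
blue [301 149  23  26 213] ((312.03106689453125, 160.1478271484375), (12.505327224731445, 27.66878890991211), 25.016895294189453) [[0.721, 0.045, 0.022], [0.801, 0.01, 0.022], [0.784, -0.025, 0.022], [0.704, 0.011, 0.022]] [[0.7523 0.0103 0.022 ]]
blue [355 186  47  81 930] ((378.6499938964844, 225.44998168945312), (30.083087921142578, 76.47945404052734), 15.255118370056152) [[0.454, -0.113, 0.022], [0.674, -0.178, 0.022], [0.649, -0.264, 0.022], [0.43, -0.197, 0.022]] [[ 0.5498 -0.1874  0.022 ]]
gold [530 125  10  20 140] [535.1        134.44285714] ((534.8894653320312, 134.4005584716797), (19.289093017578125, 8.777324676513672), 86.98721313476562) [[ 0.8134 -0.6524  0.066 ]]
gold [313 146   9   5  20] [317.4  147.85] ((317.0, 148.0), (4.0, 8.0), 90.0) [[ 0.7759 -0.0062  0.066 ]]
gold [255 201  12   6  69] [260.73913043 203.56521739] ((260.5, 203.5), (5.0, 11.0), 90.0) [[0.6098 0.1569 0.066 ]]
gold [255 212  11   6  66] [260.  214.5] ((260.0, 214.5), (5.0, 10.0), 90.0) [[0.5777 0.1575 0.066 ]]
gold [254 223  12   6  68] [259.82352941 225.5       ] ((259.5, 225.5), (5.0, 11.0), 90.0) [[0.5459 0.158  0.066 ]]
gold [254 234  12   7  82] [259.47560976 236.92682927] ((259.5, 237.0), (6.0, 11.0), 90.0) [[0.5131 0.1572 0.066 ]]
gold [308 250  17  18 240] [315.925      258.50833333] ((316.0, 258.5), (17.0, 16.0), 90.0) [[ 0.452  -0.0031  0.066 ]]
```

View pics/top1.png

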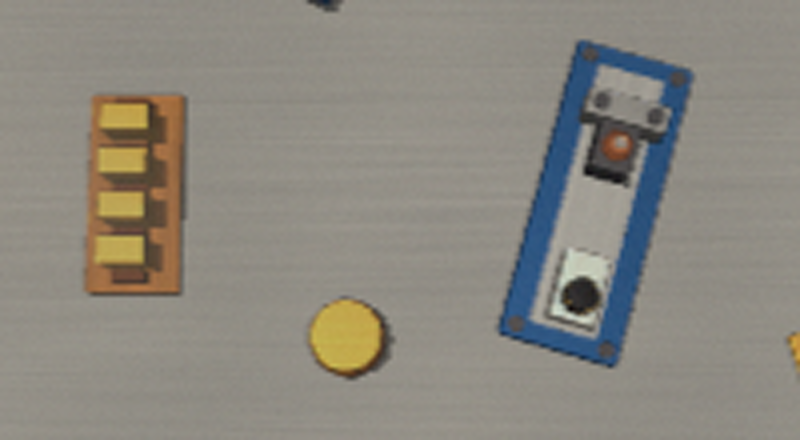

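```bash
cat >> h.py <<'E'
def plan(target,yaw,n=8,start=None,rot=None):
    o=robot.get_obs()
    p=np.array(o["tool_pos"] if start is None else start); R0=R.from_euler('xyz',o["ee_rot"] if rot is None else rot)
    R1=R.from_euler('xyz',[np.pi,0,yaw]); w=(R0.inv()*R1).as_rotvec()
    d=(np.array(target)-p)/n; P=[];W=[]
    for k in range(n):
        Rk=R0*R.from_rotvec(w*k/n); P.append((Rk.inv().apply(d)*1000).round(1).tolist())
        W.append((w/n).round(4).tolist())
    print(P);print(W);print("step",np.linalg.norm(d)*1000)
E
python3 -c "
from h import *
plan([.44,-.17,.22],-1.86)"
```

```text
[[-26.5, -41.2, -1.9], [-30.1, -38.6, -1.9], [-33.4, -35.8, -1.9], [-36.5, -32.6, -1.9], [-39.3, -29.2, -1.9], [-41.8, -25.6, -1.9], [-43.9, -21.8, -1.9], [-45.7, -17.7, -1.9]]
[[0.0, 0.0002, 0.0897], [0.0, 0.0002, 0.0897], [0.0, 0.0002, 0.0897], [0.0, 0.0002, 0.0897], [0.0, 0.0002, 0.0897], [0.0, 0.0002, 0.0897], [0.0, 0.0002, 0.0897], [0.0, 0.0002, 0.0897]]
step 49.01787713097087
```

```bash
python3 -m handwheel '{"delta_pos":[[-26.5,-41.2,-2],[-30.1,-38.6,-2],[-33.4,-35.8,-2],[-36.5,-32.6,-2],[-39.3,-29.2,-2],[-41.8,-25.6,-2],[-43.9,-21.8,-2],[-45.7,-17.7,-2]],"rotation":[[0,0,0.09],[0,0,0.09],[0,0,0.09],[0,0,0.09],[0,0,0.09],[0,0,0.09],[0,0,0.09],[0,0,0.09]],"claw":[-1,-1,-1,-1,-1,-1,-1,-1]}'
python3 - <<'E'
from h import *
robot.snapshot("top")
s=robot.snapshot("wrist");save(s,"w1.png");print(robot.get_obs()["tool_pos"],robot.get_obs()["ee_rot"])
np.save("w1.npy",s,allow_pickle=True)
E
```

```text
time: 1.2
tool_pos: [0.4409, -0.169, 0.2214]
ee_rot: [-3.141, -0.0, -1.865]
wrist_force: [0.3, -0.3, 0.1]
width: 0.0943
[ 0.44201153 -0.1669105   0.22154738] [-3.14106505e+00  1.66698473e-03 -1.85622368e+00]
```

View pics/w1.png

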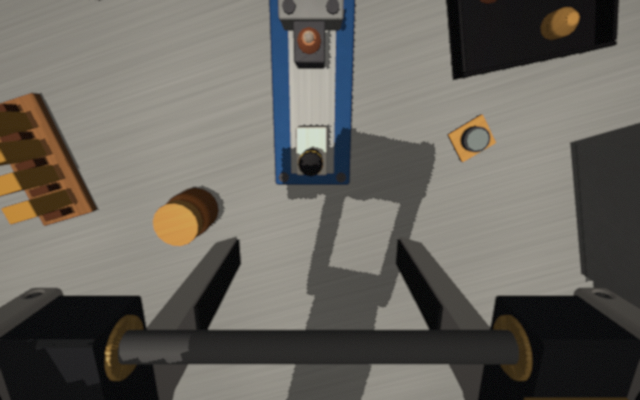

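The wrist view shows the vise running up the image. The near end is at row 184, the post at (311,160), the jaw's front at about row 127, the holder at (309,43) and the rack at the left. I'll fit the bed edges next.

Run:
```python
from h import *
s=np.load("w1.npy",allow_pickle=True).item()
save(s,"w1z.png",(250,0,400,200),4)
m,b=blobs(s,(100,120,40),(128,255,255),200)
for st,c,r in b: print(st,r)
L=[];Rr=[]
for v in range(5,175,2):
    xs=np.where(m[v,250:380])[0]+250
    if len(xs): L.append((xs.min(),v));Rr.append((xs.max()+1,v))
res=[]
for e in(L,Rr):
    P=cast(s,np.array(e)-[0,0],.022)[:,:2]; vx,vy,x0,y0=cv2.fitLine(P.astype(np.float32),cv2.DIST_HUBER,0,1e-4,1e-4).ravel()
    if vx<0: vx,vy=-vx,-vy
    res.append((np.arctan2(vy,vx),x0,y0)); print(res[-1])
yaw=(res[0][0]+res[1][0])/2
n=np.array([-np.sin(yaw),np.cos(yaw)]);t=np.array([np.cos(yaw),np.sin(yaw)])
offs=[n@np.array(r[1:]) for r in res];print("yaw",yaw,"width",offs[0]-offs[1])
c=sum(offs)/2
rows=[];
for u in range(285,345,3):
    ys=np.where(m[150:200,u])[0]
    if len(ys): rows.append((u,ys.max()+151))
print(rows)
e=cast(s,np.median(rows,axis=0),.022)[0,:2]; near=t@e; print("near end along",near,"origin",(near+.115)*t+c*n)
```

```text
[ 270    0   84  184 5355] ((311.4999694824219, 91.49998474121094), (82.99998474121094, 182.99996948242188), 0.0)
(np.float32(-0.29134953), np.float32(0.55582213), np.float32(-0.14544347))
(np.float32(-0.2948414), np.float32(0.531051), np.float32(-0.22828445))
yaw -0.29309547 width 0.08646497
[(285, np.int64(172)), (288, np.int64(184)), (291, np.int64(184)), (294, np.int64(184)), (297, np.int64(184)), (300, np.int64(184)), (303, np.int64(184)), (306, np.int64(184)), (309, np.int64(184)), (312, np.int64(184)), (315, np.int64(184)), (318, np.int64(184)), (321, np.int64(184)), (324, np.int64(184)), (327, np.int64(184)), (330, np.int64(184)), (333, np.int64(184)), (336, np.int64(184)), (339, np.int64(184)), (342, np.int64(184))]
near end along 0.4689451813278238 origin [ 0.55271884 -0.18966523]
```

View pics/w1z.png

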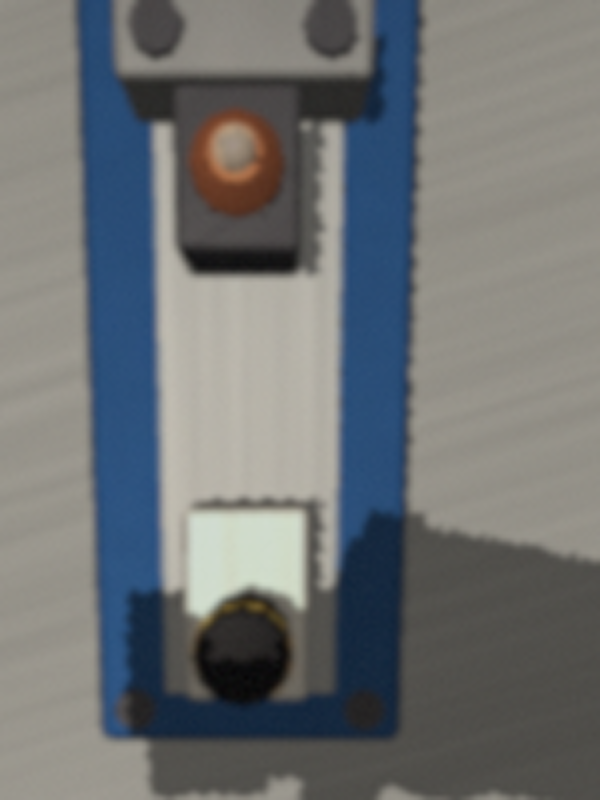

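Run:
```python
from h import *
s=np.load("w1.npy",allow_pickle=True).item()
yaw=-.2931;O=np.array([.5527,-.1897]);t=np.array([np.cos(yaw),np.sin(yaw)]);n=np.array([-t[1],t[0]])
def V(uv,z): 
    p=cast(s,uv,z)[:,:2]-O; return np.c_[p@t,p@n].round(4)
print("jaw front L,R",V([(296.7,127),(326.7,127)],.062).tolist())
print("holder front L,R",V([(295,62),(324.7,62)],.070).tolist(), "back",V([(294,21),(324,21)],.07).tolist())
print("stop front top L,R",V([(278.5,19.5),(342.5,19.5)],.067).tolist())
print("post top c",V([(311,162)],.098).tolist())
print("bed ends",V([(276,184),(350,184)],.022).tolist())
```

```text
jaw front L,R [[-0.0468, 0.0152], [-0.0467, -0.0154]]
holder front L,R [[0.0133, 0.0154], [0.0134, -0.0127]] back [[0.048, 0.0157], [0.048, -0.0118]]
stop front top L,R [[0.0499, 0.0302], [0.05, -0.0289]]
post top c [[-0.0771, -0.0002]]
bed ends [[-0.1152, 0.0439], [-0.1148, -0.0448]]
```

Cross-check against the given sizes: jaw width 30.6 mm (32 given), face at -46.8 mm (-45), post at -77 mm (-78), stop width 59 mm (60). These agree to about 2 mm. The gap is about 60 mm, so two blocks leave about 20 mm, inside the 32 mm stroke. Now the rack.

```bash
python3 -c "
from h import *
plan([.44,.157,.22],-1.5708)"
```

```text
[[-38.8, 11.6, 0.3], [-39.2, 10.3, 0.2], [-39.5, 8.8, 0.2], [-39.8, 7.4, 0.2], [-40.0, 6.0, 0.2], [-40.2, 4.6, 0.2], [-40.4, 3.1, 0.2], [-40.5, 1.7, 0.2]]
[[-0.0001, 0.0002, -0.0357], [-0.0001, 0.0002, -0.0357], [-0.0001, 0.0002, -0.0357], [-0.0001, 0.0002, -0.0357], [-0.0001, 0.0002, -0.0357], [-0.0001, 0.0002, -0.0357], [-0.0001, 0.0002, -0.0357], [-0.0001, 0.0002, -0.0357]]
step 40.49005495407964
```

```bash
python3 -m handwheel '{"delta_pos":[[-38.8,11.6,0],[-39.2,10.3,0],[-39.5,8.8,0],[-39.8,7.4,0],[-40,6,0],[-40.2,4.6,0],[-40.4,3.1,0],[-40.5,1.7,0]],"rotation":[[0,0,-0.0357],[0,0,-0.0357],[0,0,-0.0357],[0,0,-0.0357],[0,0,-0.0357],[0,0,-0.0357],[0,0,-0.0357],[0,0,-0.0357]],"claw":[-1,-1,-1,-1,-1,-1,-1,-1]}'
python3 - <<'E'
from h import *
for i in range(3): robot.snapshot("wrist")
s=robot.snapshot("wrist");save(s,"w2.png");print(robot.get_obs()["tool_pos"],robot.get_obs()["ee_rot"])
np.save("w2.npy",s,allow_pickle=True)
m,b=blobs(s,(12,120,60),(32,255,255),100)
for st,c,r in b: print(st,r,cast(s,[r[0]],.066).round(4))
E
```

```text
time: 2.3
tool_pos: [0.4403, 0.1537, 0.2213]
ee_rot: [-3.141, -0.001, -1.576]
wrist_force: [0.1, 0.1, -0.6]
width: 0.0941
[0.44021493 0.15281614 0.22113239] [ 3.14103941e+00 -1.36332706e-03 -1.57571810e+00]
[ 283    0   64  141 7977] ((314.4999694824219, 69.99998474121094), (62.99999237060547, 139.99996948242188), -0.0) [[0.5583 0.1564 0.066 ]]
[ 432  150   60   52 2336] ((461.10272216796875, 175.77395629882812), (58.42897415161133, 47.33905792236328), 24.443954467773438) [[0.4548 0.0032 0.066 ]]
[105 319  20  61 364] ((113.19058227539062, 348.6575927734375), (15.60637092590332, 60.81339645385742), 5.90614128112793) [[0.239  0.4072 0.066 ]]
[513 319  19  61 376] ((522.8401489257812, 348.7614440917969), (60.77373504638672, 15.816844940185547), 85.91438293457031) [[ 0.2373 -0.0994  0.066 ]]
```

View pics/w2.png

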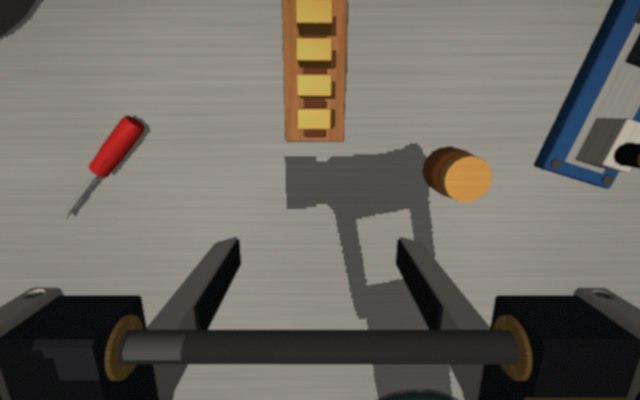

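The wrist view shows the rack with its four block tops in a column: (314,119), (314,86), (314,49) and (315,11). They look square to the image. Next I'll segment the tops.

Run:
```python
from h import *
s=np.load("w2.npy",allow_pickle=True).item()
hsv=cv2.cvtColor(s["color"],cv2.COLOR_RGB2HSV)
for v in range(100,142,4): print(v,hsv[v,314],hsv[v,290])
m,b=blobs(s,(22,60,150),(32,255,255),100)
for st,c,r in b: 
    u,v,w,h=st[:4]; P=cast(s,[(u,v),(u+w,v),(u+w,v+h),(u,v+h)],.066)
    print(st,c,r[2],P[:,:2].round(4).tolist(),P.mean(0).round(4),cast(s,[c+.5],.066).round(4))
```

```text
100 [ 10 157  94] [ 13 156 147]
104 [ 10 165  96] [ 14 156 149]
108 [ 16 160 131] [ 14 157 148]
112 [ 23 140 199] [ 13 157 148]
116 [ 23 143 198] [ 13 155 150]
120 [ 23 144 199] [ 14 159 148]
124 [ 22 146 198] [ 13 154 151]
128 [ 20 155 171] [ 13 157 151]
132 [ 10 162  96] [ 13 156 150]
136 [ 11 158 100] [ 14 154 151]
140 [ 13 137 143] [ 13 136 133]
[298   4  23  18 207] [305.72463768  15.37198068] 34.99202346801758 [[0.6142, 0.1711], [0.6141, 0.1501], [0.5995, 0.1501], [0.5995, 0.1714]] [0.6068 0.1607 0.066 ] [[0.6045 0.1637 0.066 ]]
[297  40  32  19 513] [310.79532164  49.83625731] 90.0 [[0.5844, 0.1726], [0.5844, 0.1426], [0.568, 0.1425], [0.5681, 0.173]] [0.5762 0.1577 0.066 ] [[0.5755 0.1593 0.066 ]]
[298  76  32  19 577] [313.03466205  84.96707106] 90.0 [[0.553, 0.1723], [0.5529, 0.1415], [0.5355, 0.1413], [0.5356, 0.1727]] [0.5442 0.157  0.066 ] [[0.5443 0.1574 0.066 ]]
[299 110  30  18 528] [313.18560606 118.47537879] 90.0 [[0.5215, 0.172], [0.5214, 0.1422], [0.504, 0.1421], [0.5041, 0.1723]] [0.5128 0.1572 0.066 ] [[0.5129 0.1575 0.066 ]]
```

```bash
python3 -c "
from h import *
plan([.513,.157,.22],-1.5708,3)"
```

```text
[[-1.5, -24.3, 0.4], [-1.5, -24.3, 0.4], [-1.4, -24.3, 0.4]]
[[0.0002, -0.0005, -0.0016], [0.0002, -0.0005, -0.0016], [0.0002, -0.0005, -0.0016]]
step 24.30467059799834
```

```bash
python3 -m handwheel '{"delta_pos":[[-1.5,-24.3,0],[-1.5,-24.3,0],[-1.4,-24.3,0],[0,0,40],[0,0,45],[0,0,45],[0,0,40],[0,0,10]],"rotation":[[0,0,-0.0016],[0,0,-0.0016],[0,0,-0.0016],[0,0,0],[0,0,0],[0,0,0],[0,0,0],[0,0,0]],"claw":[-1,-1,-1,-1,-1,-1,-1,-1]}'
python3 - <<'E'
from h import *
s=robot.snapshot("wrist");save(s,"w3.png");print(robot.get_obs()["tool_pos"],robot.get_obs()["ee_rot"])
E
```

```text
time: 3.5
tool_pos: [0.511, 0.1551, 0.0383]
ee_rot: [3.135, -0.002, -1.574]
wrist_force: [-0.2, -0.3, 0.6]
width: 0.0938
[0.51165158 0.1555744  0.0388214 ] [ 3.13667730e+00 -1.55810614e-03 -1.57360851e+00]
```

View pics/w3.png

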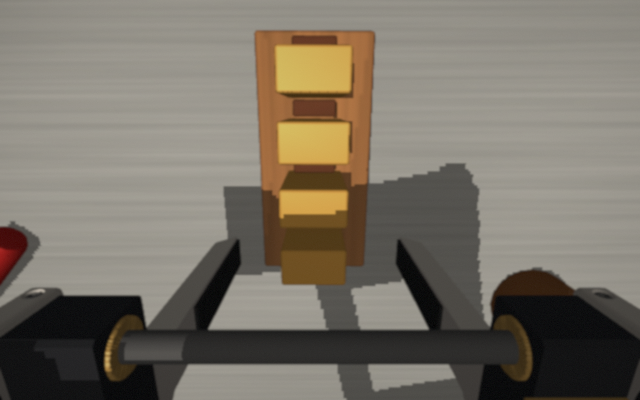

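The block sits midway between the fingers, with its top at (314,263). I'll go down 10 mm and grip.

```bash
python3 -m handwheel '{"delta_pos":[[0,-1,6],[0,0,4],[0,0,0],[0,0,0],[0,0,0],[0,0,0],[0,0,0],[0,0,0]],"rotation":[[0,0,0],[0,0,0],[0,0,0],[0,0,0],[0,0,0],[0,0,0],[0,0,0],[0,0,0]],"claw":[-1,-1,1,1,1,1,1,1]}'
```

```text
time: 4.55
tool_pos: [0.5142, 0.1575, 0.0314]
ee_rot: [3.142, -0.0, -1.572]
wrist_force: [-0.1, -0.2, -0.4]
width: 0.0372
```

```bash
python3 -m handwheel '{"delta_pos":[[0,0,0],[0,0,0],[0,0,-15],[0,0,-40],[0,0,-45],[0,0,-35],[0,0,-5],[0,0,0]],"rotation":[[0,0,0],[0,0,0],[0,0,0],[0,0,0],[0,0,0],[0,0,0],[0,0,0],[0,0,0]],"claw":[1,1,1,1,1,1,1,1]}'
python3 - <<'E'
from h import *
s=robot.snapshot("wrist");save(s,"w4.png");np.save("w4.npy",s,allow_pickle=True)
plan([.5527,-.1897,.17],-1.8639,8)
E
```

```text
time: 5.55
tool_pos: [0.5138, 0.1575, 0.171]
ee_rot: [3.141, -0.0, -1.572]
wrist_force: [-0.3, -1.0, -0.2]
width: 0.0336
[[43.4, -5.0, -0.0], [43.2, -6.5, -0.0], [42.9, -8.1, -0.0], [42.6, -9.7, -0.0], [42.2, -11.2, -0.0], [41.8, -12.8, -0.0], [41.3, -14.3, -0.0], [40.7, -15.8, -0.0]]
[[0.0003, -0.0001, 0.0365], [0.0003, -0.0001, 0.0365], [0.0003, -0.0001, 0.0365], [0.0003, -0.0001, 0.0365], [0.0003, -0.0001, 0.0365], [0.0003, -0.0001, 0.0365], [0.0003, -0.0001, 0.0365], [0.0003, -0.0001, 0.0365]]
step 43.665519178370815
```

View pics/w4.png

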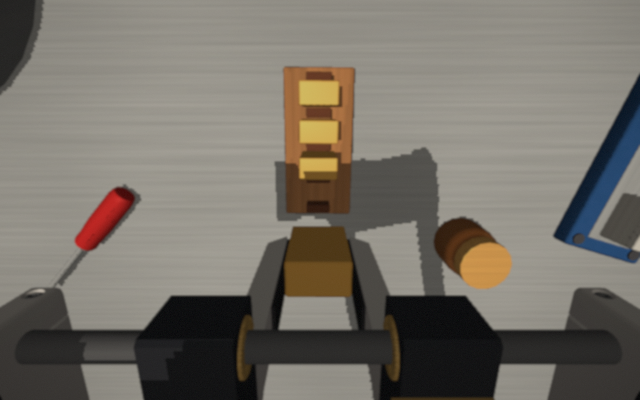

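The block is held square: its top face spans rows 263-296 at columns 286-352, and its far side face lies above that.

Run:
```python
from h import *
s=np.load("w4.npy",allow_pickle=True).item();o=robot.get_obs()
im=cv2.cvtColor(s["color"],cv2.COLOR_RGB2HSV)
print([(v,im[v,318].tolist()) for v in range(222,300,3)])
for z in(.200,.205,.210):print(z,cast(s,[(286,263),(352,263),(286,296),(352,296)],z)[:,:2].round(4).tolist(),o["tool_pos"])
```

```text
[(222, [23, 20, 156]), (225, [21, 23, 143]), (228, [18, 173, 78]), (231, [18, 182, 77]), (234, [18, 182, 77]), (237, [17, 178, 79]), (240, [17, 182, 77]), (243, [18, 182, 77]), (246, [18, 185, 77]), (249, [18, 174, 79]), (252, [18, 183, 78]), (255, [18, 179, 77]), (258, [18, 177, 78]), (261, [18, 178, 89]), (264, [18, 177, 108]), (267, [18, 178, 109]), (270, [18, 175, 109]), (273, [18, 175, 109]), (276, [18, 178, 109]), (279, [18, 177, 108]), (282, [18, 181, 107]), (285, [18, 180, 106]), (288, [18, 177, 108]), (291, [18, 175, 109]), (294, [18, 181, 107]), (297, [19, 36, 136])]
0.2 [[0.52, 0.1734], [0.52, 0.1399], [0.501, 0.174], [0.501, 0.1393]] [0.51327176 0.15739182 0.16978509]
0.205 [[0.5225, 0.1729], [0.5225, 0.1404], [0.5041, 0.1734], [0.5041, 0.1399]] [0.51327176 0.15739182 0.16978509]
0.21 [[0.525, 0.1723], [0.525, 0.141], [0.5072, 0.1728], [0.5072, 0.1405]] [0.51327176 0.15739182 0.16978509]
```

```bash
python3 -m handwheel '{"delta_pos":[[43.4,-5,0],[43.2,-6.5,0],[42.9,-8.1,0],[42.6,-9.7,0],[42.2,-11.2,0],[41.8,-12.8,0],[41.3,-14.3,0],[40.7,-15.8,0]],"rotation":[[0,0,0.0365],[0,0,0.0365],[0,0,0.0365],[0,0,0.0365],[0,0,0.0365],[0,0,0.0365],[0,0,0.0365],[0,0,0.0365]],"claw":[1,1,1,1,1,1,1,1]}'
python3 - <<'E'
from h import *
for i in range(4): robot.snapshot("top")
s=robot.snapshot("wrist");save(s,"w5.png");np.save("w5.npy",s,allow_pickle=True)
plan([.5527,-.1897,.05],-1.8639,4)
E
```

```text
time: 6.6
tool_pos: [0.5525, -0.1906, 0.1686]
ee_rot: [3.137, 0.001, -1.865]
wrist_force: [0.6, -0.7, -0.7]
width: 0.0337
[[0.2, -0.1, 29.9], [0.2, -0.1, 29.9], [0.2, -0.1, 29.9], [0.2, -0.1, 29.9]]
[[0.001, 0.0003, 0.0001], [0.001, 0.0003, 0.0001], [0.001, 0.0003, 0.0001], [0.001, 0.0003, 0.0001]]
step 29.854154099210692
```

View pics/w5.png

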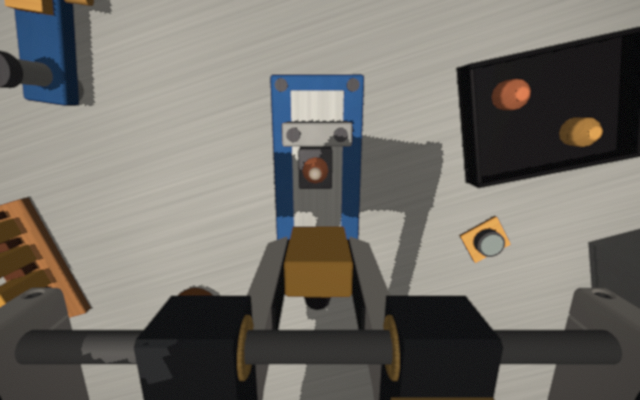

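The held block is in line with the holder. Its top face is at rows 262-296, columns 286-352, and the holder is at (315,168). I'll re-measure the holder from this view before lowering.

Run:
```python
from h import *
s=np.load("w5.npy",allow_pickle=True).item()
save(s,"w5z.png",(260,60,380,240),3)
yaw=-.2931;O=np.array([.5527,-.1897]);t=np.array([np.cos(yaw),np.sin(yaw)]);n=np.array([-t[1],t[0]])
def V(uv,z): 
    p=cast(s,uv,z)[:,:2]-O; return np.c_[p@t,p@n].round(4)
print("holder front",V([(299,188),(332,188)],.07).tolist(),"stop",V([(281,146),(352,146)],.067).tolist(),"bed far",V([(271,75),(364,75)],.022).tolist())
print("block",V([(286,262),(352,262),(286,296),(352,296)],.203).tolist())
```

```text
holder front [[0.0148, 0.0163], [0.0148, -0.0128]] stop [[0.0512, 0.0313], [0.0511, -0.0296]] bed far [[0.1123, 0.0437], [0.1122, -0.0436]]
block [[0.0094, 0.0151], [0.0094, -0.0173], [-0.0096, 0.0156], [-0.0096, -0.0178]]
```

View pics/w5z.png

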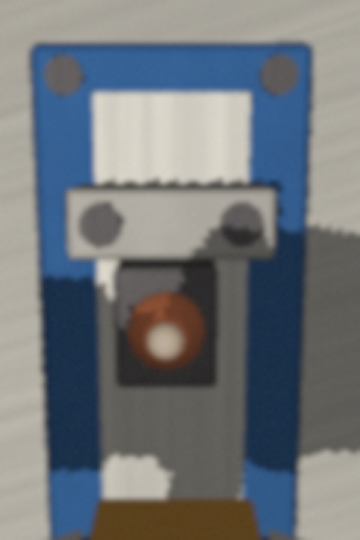

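```bash
python3 -m handwheel '{"delta_pos":[[-2,0,30],[0,0,35],[0,0,30],[0,0,20],[0,0,8],[0,0,2],[0,0,0],[0,0,0]],"rotation":[[0,0,0],[0,0,0],[0,0,0],[0,0,0],[0,0,0],[0,0,0],[0,0,0],[0,0,0]],"claw":[1,1,1,1,1,1,1,1]}'
python3 - <<'E'
from h import *
s=robot.snapshot("scene");save(s,"s6.png",(240,120,380,200),5);o=robot.get_obs();print(o["tool_pos"],o["ee_rot"],o["wrist_force"])
E
```

```text
time: 7.85
tool_pos: [0.555, -0.188, 0.0477]
ee_rot: [-3.139, -0.0, -1.863]
wrist_force: [0.7, -0.2, -1.4]
width: 0.0336
[ 0.5549012  -0.18801382  0.04756531] [-3.13961672e+00 -3.01530296e-04 -1.86361013e+00] [-0.27444466 -0.5408549  -0.50857086]
```

View pics/s6.png

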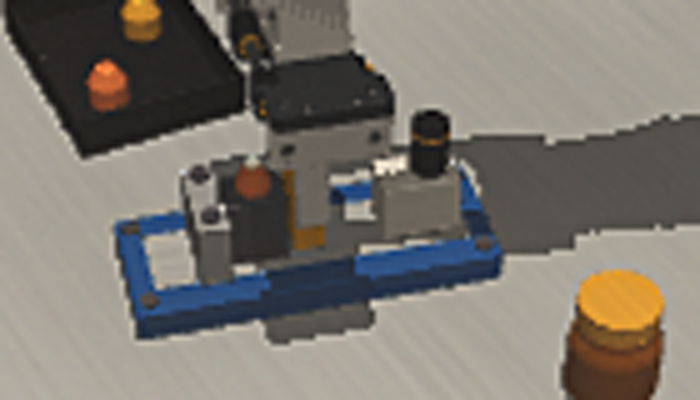

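The block is in the gap just short of the holder and about 6 mm above the bed. I'll lower it, then release.

```bash
python3 -m handwheel '{"delta_pos":[[0,0,3],[0,0,2.5],[0,0,0.5],[0,0,0],[0,0,0],[0,0,0],[0,0,0],[0,0,0]],"rotation":[[0,0,0],[0,0,0],[0,0,0],[0,0,0],[0,0,0],[0,0,0],[0,0,0],[0,0,0]],"claw":[1,1,1,1,-0.3,-0.3,-0.3,-0.3]}'
```

```text
time: 8.9
tool_pos: [0.5541, -0.1877, 0.0402]
ee_rot: [3.141, 0.0, -1.864]
wrist_force: [0.1, -0.6, 0.7]
width: 0.061
```

```bash
python3 -m handwheel '{"delta_pos":[[0,0,-10],[0,0,-30],[0,0,-40],[0,0,-40],[0,0,-10],[0,0,0],[0,0,0],[0,0,0]],"rotation":[[0,0,0],[0,0,0],[0,0,0],[0,0,0],[0,0,0],[0,0,0],[0,0,0],[0,0,0]],"claw":[-0.3,-0.3,-0.3,-1,-1,-1,-1,-1]}'
python3 - <<'E'
from h import *
s=robot.snapshot("wrist");save(s,"w7.png");np.save("w7.npy",s,allow_pickle=True)
plan([.5442,.157,.17],-1.5708,8)
E
```

```text
time: 9.9
tool_pos: [0.5534, -0.1873, 0.1682]
ee_rot: [3.138, 0.0, -1.864]
wrist_force: [0.3, 0.3, 0.0]
width: 0.0938
[[-40.9, 13.5, -0.1], [-41.3, 12.0, -0.1], [-41.8, 10.5, -0.1], [-42.1, 9.0, -0.1], [-42.4, 7.4, -0.1], [-42.7, 5.9, -0.2], [-42.9, 4.3, -0.2], [-43.0, 2.7, -0.2]]
[[0.0004, 0.0001, -0.0366], [0.0004, 0.0001, -0.0366], [0.0004, 0.0001, -0.0366], [0.0004, 0.0001, -0.0366], [0.0004, 0.0001, -0.0366], [0.0004, 0.0001, -0.0366], [0.0004, 0.0001, -0.0366], [0.0004, 0.0001, -0.0366]]
step 43.068304292124736
```

View pics/w7.png

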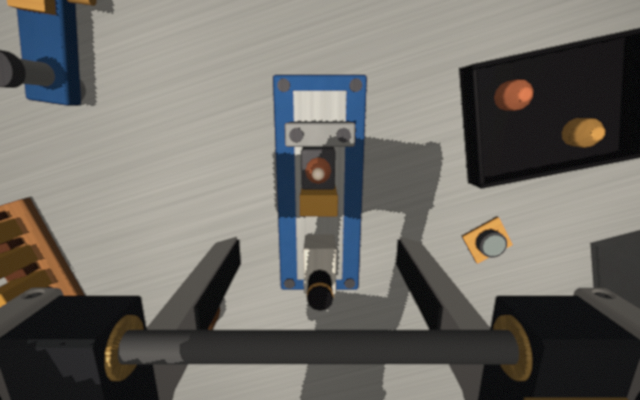

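Block 1 stands square beside the holder: its top is at (318,204) and the jaw face is at about row 235. Now back to the rack for the second block.

```bash
python3 -m handwheel '{"delta_pos":[[-40.9,13.5,0],[-41.3,12,0],[-41.8,10.5,0],[-42.1,9,0],[-42.4,7.4,0],[-42.7,5.9,0],[-42.9,4.3,0],[-43,2.7,0]],"rotation":[[0,0,-0.0366],[0,0,-0.0366],[0,0,-0.0366],[0,0,-0.0366],[0,0,-0.0366],[0,0,-0.0366],[0,0,-0.0366],[0,0,-0.0366]],"claw":[-1,-1,-1,-1,-1,-1,-1,-1]}'
python3 -m handwheel '{"delta_pos":[[0,0,0],[0,0,25],[0,0,40],[0,0,35],[0,0,15],[0,0,5],[0,0,0],[0,0,0]],"rotation":[[0,0,0],[0,0,0],[0,0,0],[0,0,0],[0,0,0],[0,0,0],[0,0,0],[0,0,0]],"claw":[-1,-1,-1,-1,-1,-1,-1,-1]}'
python3 - <<'E'
from h import *
s=robot.snapshot("wrist");save(s,"w8.png");o=robot.get_obs();print(o["tool_pos"],o["ee_rot"]);plan([.5442,.157,.031],-1.5708,2)
E
```

```text
time: 10.95
tool_pos: [0.5446, 0.158, 0.1696]
ee_rot: [3.14, -0.0, -1.57]
wrist_force: [0.4, 0.5, 0.3]
width: 0.094
time: 11.95
tool_pos: [0.5463, 0.1568, 0.0522]
ee_rot: [-3.138, 0.0, -1.571]
wrist_force: [0.2, -0.1, 1.0]
width: 0.094
[0.54616977 0.15686663 0.05207267] [-3.13867027e+00  4.14370578e-04 -1.57080258e+00]
[[-0.1, 1.0, 10.5], [-0.1, 1.0, 10.5]]
[[-0.0015, 0.0002, -0.0], [-0.0015, 0.0002, -0.0]]
step 10.582476266003452
```

View pics/w8.png

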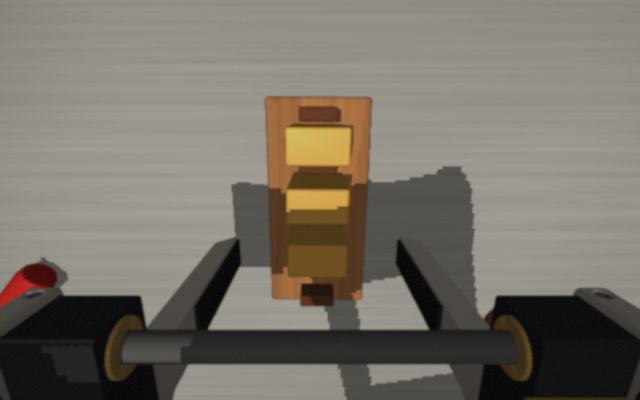

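The second block is centred between the fingers, at (318,260).

```bash
python3 -m handwheel '{"delta_pos":[[0,1,12],[0,1,7],[0,0,2],[0,0,0],[0,0,0],[0,0,0],[0,0,0],[0,0,0]],"rotation":[[0,0,0],[0,0,0],[0,0,0],[0,0,0],[0,0,0],[0,0,0],[0,0,0],[0,0,0]],"claw":[-1,-1,-1,1,1,1,1,1]}'
python3 -m handwheel '{"delta_pos":[[0,0,0],[0,0,0],[0,0,0],[0,0,-15],[0,0,-40],[0,0,-45],[0,0,-35],[0,0,-5]],"rotation":[[0,0,0],[0,0,0],[0,0,0],[0,0,0],[0,0,0],[0,0,0],[0,0,0],[0,0,0]],"claw":[1,1,1,1,1,1,1,1]}'
python3 - <<'E'
from h import *
s=robot.snapshot("wrist");save(s,"w9.png");o=robot.get_obs();print(o["tool_pos"],o["ee_rot"])
yaw=-.2931;O=np.array([.5527,-.1897]);t=np.array([np.cos(yaw),np.sin(yaw)]);n=np.array([-t[1],t[0]])
p=O+t*-.023+n*.002
plan([p[0],p[1],.17],-1.8639,8)
s7=np.load("w7.npy",allow_pickle=True).item();save(s7,"w7z.png",(270,140,370,300),3)
def V(uv,z): 
    p=cast(s7,uv,z)[:,:2]-O; return np.c_[p@t,p@n].round(4)
hsv=cv2.cvtColor(s7["color"],cv2.COLOR_RGB2HSV); print([(v,hsv[v,318].tolist()) for v in range(186,242,2)])
E
```

```text
time: 13.0
tool_pos: [0.5432, 0.1567, 0.0296]
ee_rot: [-3.141, -0.0, -1.571]
wrist_force: [-0.1, -0.3, 0.1]
width: 0.0476
time: 14.0
tool_pos: [0.5449, 0.1571, 0.1739]
ee_rot: [-3.134, 0.001, -1.571]
wrist_force: [-0.4, -0.7, -0.9]
width: 0.034
[0.54409943 0.15690285 0.17204423] [-3.13709048e+00  7.17488354e-04 -1.57079191e+00]
[[42.3, 1.6, 0.2], [42.3, 0.1, 0.2], [42.3, -1.5, 0.2], [42.2, -3.0, 0.2], [42.0, -4.6, 0.2], [41.8, -6.1, 0.2], [41.6, -7.6, 0.3], [41.3, -9.2, 0.3]]
[[-0.0005, 0.0002, 0.0366], [-0.0005, 0.0002, 0.0366], [-0.0005, 0.0002, 0.0366], [-0.0005, 0.0002, 0.0366], [-0.0005, 0.0002, 0.0366], [-0.0005, 0.0002, 0.0366], [-0.0005, 0.0002, 0.0366], [-0.0005, 0.0002, 0.0366]]
step 42.28661468019313
[(186, [0, 11, 45]), (188, [13, 50, 46]), (190, [17, 163, 78]), (192, [18, 177, 88]), (194, [18, 177, 95]), (196, [18, 171, 122]), (198, [18, 173, 124]), (200, [18, 174, 123]), (202, [18, 175, 124]), (204, [18, 172, 123]), (206, [18, 173, 124]), (208, [18, 174, 123]), (210, [18, 176, 123]), (212, [18, 176, 123]), (214, [18, 173, 121]), (216, [17, 100, 112]), (218, [20, 23, 102]), (220, [25, 16, 95]), (222, [21, 19, 96]), (224, [21, 19, 94]), (226, [26, 19, 94]), (228, [26, 19, 94]), (230, [26, 19, 93]), (232, [21, 19, 94]), (234, [21, 28, 91]), (236, [18, 34, 90]), (238, [18, 29, 88]), (240, [18, 30, 86])]
```

View pics/w9.png

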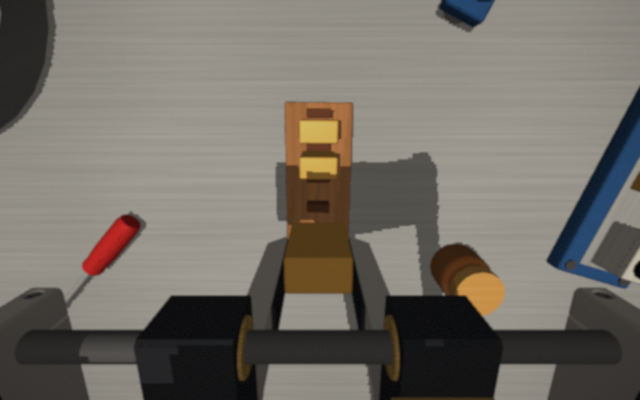

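View pics/w7z.png

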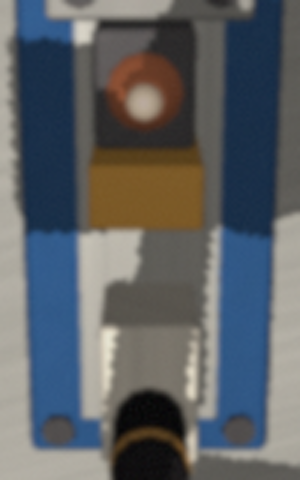

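```bash
python3 - <<'E'
from h import *
s=np.load("w7.npy",allow_pickle=True).item()
yaw=-.2931;O=np.array([.5527,-.1897]);t=np.array([np.cos(yaw),np.sin(yaw)]);n=np.array([-t[1],t[0]])
def V(uv,z): 
    p=cast(s,uv,z)[:,:2]-O; return np.c_[p@t,p@n].round(4)
print("blk",V([(300,195),(337,195),(300,216.5),(337.5,216.5)],.076).tolist())
print("holder front",V([(303,189)],.07),"jaw top",V([(304,248),(337,248)],.062).tolist())
E
python3 -m handwheel '{"delta_pos":[[42.3,1.6,0],[42.3,0.1,0],[42.3,-1.5,0],[42.2,-3,0],[42,-4.6,0],[41.8,-6.1,0],[41.6,-7.6,0],[41.3,-9.2,0]],"rotation":[[0,0,0.0366],[0,0,0.0366],[0,0,0.0366],[0,0,0.0366],[0,0,0.0366],[0,0,0.0366],[0,0,0.0366],[0,0,0.0366]],"claw":[1,1,1,1,1,1,1,1]}'
python3 - <<'E'
from h import *
for i in range(3): robot.snapshot("top")
s=robot.snapshot("wrist");save(s,"w10.png");np.save("w10.npy",s,allow_pickle=True)
print(robot.get_obs()["tool_pos"])
yaw=-.2931;O=np.array([.5527,-.1897]);t=np.array([np.cos(yaw),np.sin(yaw)]);n=np.array([-t[1],t[0]])
p=robot.get_obs()["tool_pos"][:2]-O;print(p@t,p@n)
E
```

```text
blk [[0.0103, 0.0176], [0.0104, -0.0145], [-0.0093, 0.0179], [-0.0093, -0.0152]]
holder front [[0.0142 0.0152]] jaw top [[-0.0457, 0.0154], [-0.0457, -0.0162]]
time: 15.05
tool_pos: [0.5288, -0.1822, 0.1668]
ee_rot: [3.137, 0.001, -1.865]
wrist_force: [0.1, -0.1, -0.2]
width: 0.0335
[ 0.52911122 -0.18127704  0.16718914]
-0.0250163624092676 0.0012484370481503832
```

View pics/w10.png

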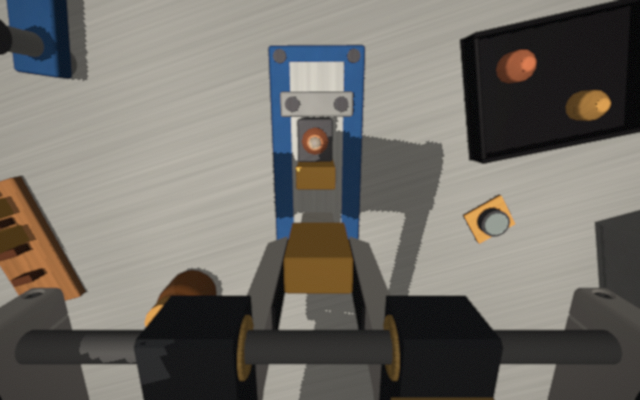

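Block 1 is well placed, with its rear face at -9.3 mm. The held block is about 2.5 mm ahead of the TCP, so I'll shift back 2.5 mm and lower.

```bash
python3 -m handwheel '{"delta_pos":[[-1,2.5,30],[0,0,35],[0,0,30],[0,0,20],[0,0,6],[0,0,0],[0,0,0],[0,0,0]],"rotation":[[0,0,0],[0,0,0],[0,0,0],[0,0,0],[0,0,0],[0,0,0],[0,0,0],[0,0,0]],"claw":[1,1,1,1,1,1,1,1]}'
python3 - <<'E'
from h import *
s=robot.snapshot("scene");save(s,"s11.png",(240,120,380,200),5)
yaw=-.2931;O=np.array([.5527,-.1897]);t=np.array([np.cos(yaw),np.sin(yaw)]);n=np.array([-t[1],t[0]])
q=robot.get_obs()["tool_pos"];p=q[:2]-O;print(p@t,p@n,q)
E
```

```text
time: 16.25
tool_pos: [0.5289, -0.18, 0.0497]
ee_rot: [-3.139, -0.0, -1.863]
wrist_force: [-0.4, 0.2, -1.2]
width: 0.0334
-0.025807782077116957 0.002384114865438104 [ 0.52868167 -0.17996114  0.04947862]
```

View pics/s11.png

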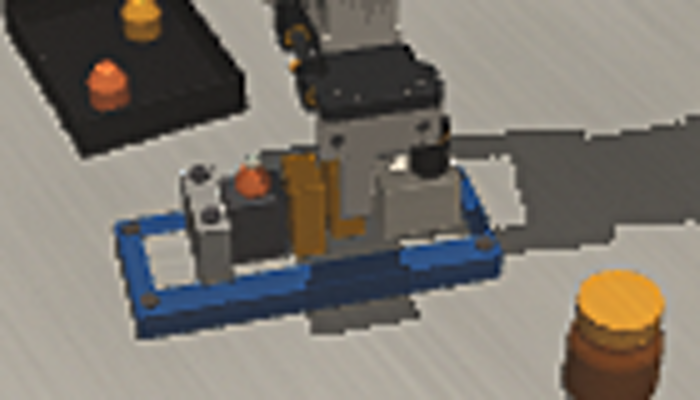

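The block is in line with a small gap to block 1. I'll lower the last 9-10 mm and release.

```bash
python3 -m handwheel '{"delta_pos":[[0,0,5],[0,0,3],[0,0,1],[0,0,0],[0,0,0],[0,0,0],[0,0,0],[0,0,0]],"rotation":[[0,0,0],[0,0,0],[0,0,0],[0,0,0],[0,0,0],[0,0,0],[0,0,0],[0,0,0]],"claw":[1,1,1,1,-0.3,-0.3,-0.3,-0.3]}'
python3 -m handwheel '{"delta_pos":[[0,0,0],[0,0,-10],[0,0,-30],[0,0,-40],[0,0,-40],[0,0,-10],[0,0,0],[0,0,0]],"rotation":[[0,0,0],[0,0,0],[0,0,0],[0,0,0],[0,0,0],[0,0,0],[0,0,0],[0,0,0]],"claw":[-0.3,-0.3,-0.3,-0.3,-0.3,-0.3,-0.3,-0.3]}'
python3 - <<'E'
from h import *
s=robot.snapshot("wrist");save(s,"w12.png",(200,50,440,290),3);np.save("w12.npy",s,allow_pickle=True)
print(robot.get_obs()["ee_rot"])
E
```

```text
time: 17.3
tool_pos: [0.5281, -0.1797, 0.0395]
ee_rot: [-3.141, -0.0, -1.864]
wrist_force: [-0.2, 0.0, -0.8]
width: 0.061
time: 18.3
tool_pos: [0.5271, -0.1793, 0.1672]
ee_rot: [3.138, 0.0, -1.864]
wrist_force: [-0.2, 1.1, 0.2]
width: 0.0613
[ 3.13736344e+00  5.28854516e-04 -1.86355931e+00]
```

View pics/w12.png

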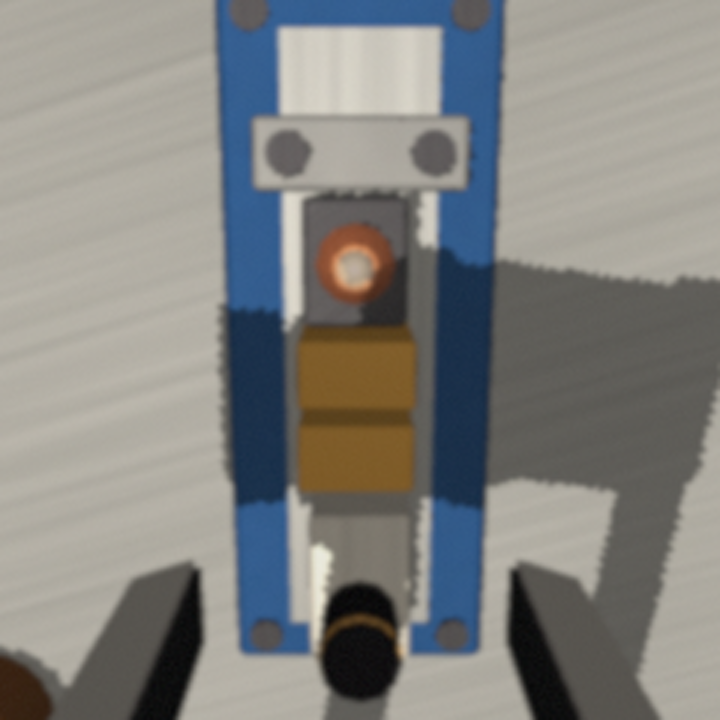

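Both blocks stand square in the row: tops at (357,375) and (357,455) in this crop, with the jaw face at about row 512. Next I close the fingers, go behind the post and lower.

Run:
```python
from h import *
yaw=-.2931;O=np.array([.5527,-.1897]);t=np.array([np.cos(yaw),np.sin(yaw)])
p=O+t*-.110;plan([p[0],p[1],.165],-1.8639,4)
```

```text
[[0.6, 20.6, 0.6], [0.6, 20.6, 0.6], [0.6, 20.6, 0.6], [0.7, 20.6, 0.5]]
[[0.0011, 0.0001, 0.0001], [0.0011, 0.0001, 0.0001], [0.0011, 0.0001, 0.0001], [0.0011, 0.0001, 0.0001]]
step 20.61187606180366
```

```bash
python3 -m handwheel '{"delta_pos":[[0.6,20.6,0],[0.6,20.6,0],[0.6,20.6,0],[0.7,20.6,0],[0,0,0],[0,0,0],[0,0,0],[0,0,0]],"rotation":[[0.001,0,0],[0.001,0,0],[0.001,0,0],[0.001,0,0],[0,0,0],[0,0,0],[0,0,0],[0,0,0]],"claw":[1,1,1,1,1,1,1,1]}'
python3 -m handwheel '{"delta_pos":[[0,0,30],[0,0,35],[0,0,22],[0,0,7],[0,0,2],[0,0,0],[0,0,0],[0,0,0]],"rotation":[[0,0,0],[0,0,0],[0,0,0],[0,0,0],[0,0,0],[0,0,0],[0,0,0],[0,0,0]],"claw":[1,1,1,1,1,1,1,1]}'
python3 - <<'E'
from h import *
s=robot.snapshot("wrist");save(s,"w13.png",(160,0,480,300),2.4)
s=robot.snapshot("scene");save(s,"s13.png",(240,120,380,200),5)
yaw=-.2931;O=np.array([.5527,-.1897]);t=np.array([np.cos(yaw),np.sin(yaw)]);n=np.array([-t[1],t[0]])
o=robot.get_obs();q=o["tool_pos"];p=q[:2]-O;print(p@t,p@n,q,o["wrist_force"],o["width"])
E
```

```text
time: 19.35
tool_pos: [0.4488, -0.1584, 0.1691]
ee_rot: [-3.138, -0.0, -1.863]
wrist_force: [0.4, -1.0, -0.1]
width: 0.0005
time: 20.35
tool_pos: [0.4493, -0.1587, 0.0741]
ee_rot: [-3.136, -0.0, -1.864]
wrist_force: [0.3, 0.4, 0.1]
width: 0.0006
-0.10823193505830886 -0.00012879863400870237 [ 0.44904664 -0.15855278  0.07375549] [-0.0800327  -0.12088818 -0.79024139] 0.000636851624012383
```

View pics/w13.png

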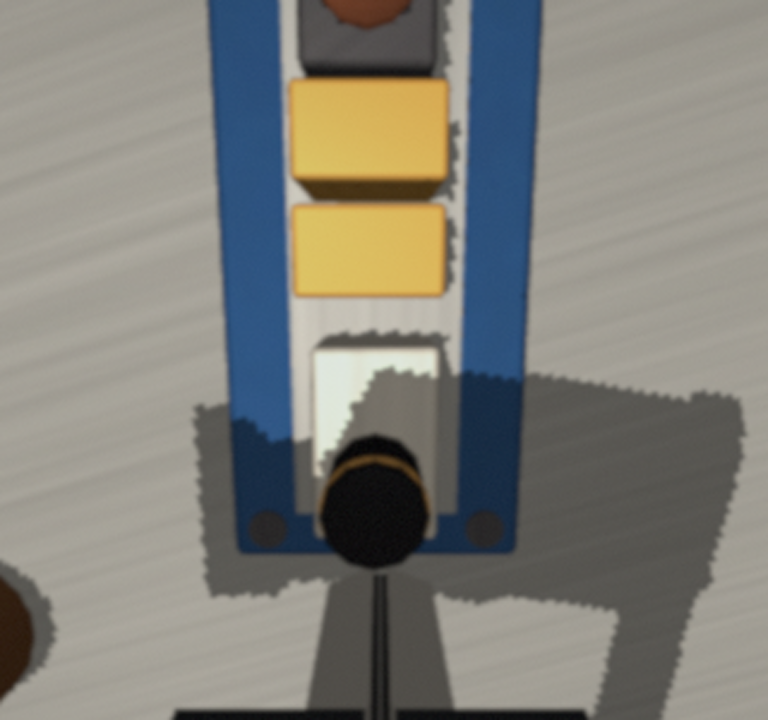

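View pics/s13.png

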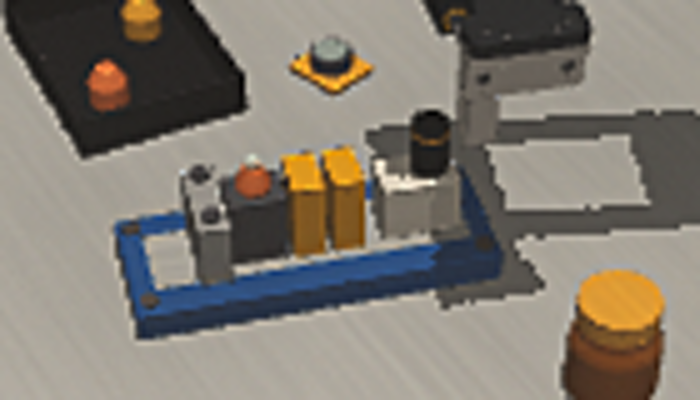

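The closed fingers stand right behind the post, in line within about 1 mm. I'll advance slowly.

```bash
python3 -m handwheel '{"delta_pos":[[0,-3,2],[0,-3,1],[0,-3,0],[0,-3,0],[0,-2.5,0],[0,-2.5,0],[0,-2.5,0],[0,-2.5,0]],"rotation":[[0,0,0],[0,0,0],[0,0,0],[0,0,0],[0,0,0],[0,0,0],[0,0,0],[0,0,0]],"claw":[1,1,1,1,1,1,1,1]}'
python3 -m handwheel '{"delta_pos":[[0,-1,0],[0,-1,0],[0,-1,0],[0,-1,0],[0,0,0],[0,0,0],[0,0,0],[0,0,0]],"rotation":[[0,0,0],[0,0,0],[0,0,0],[0,0,0],[0,0,0],[0,0,0],[0,0,0],[0,0,0]],"claw":[1,1,1,1,1,1,1,1]}'
cat > st.py <<'E'
from h import *
import sys
if len(sys.argv)>1:
    s=robot.snapshot("wrist");save(s,"w%s.png"%sys.argv[1],(160,0,480,300),2.4)
yaw=-.2931;O=np.array([.5527,-.1897]);t=np.array([np.cos(yaw),np.sin(yaw)]);n=np.array([-t[1],t[0]])
o=robot.get_obs();q=o["tool_pos"];p=q[:2]-O;f=o["wrist_force"];print(p@t,p@n,q,"F along,lat,z",f[:2]@t,f[:2]@n,f[2])
E
python3 st.py 14
```

```text
time: 21.45
tool_pos: [0.4696, -0.1647, 0.0701]
ee_rot: [-3.139, 0.0, -1.864]
wrist_force: [-3.5, 1.3, 0.7]
width: 0.0003
time: 22.45
tool_pos: [0.4735, -0.1658, 0.0702]
ee_rot: [-3.138, 0.0, -1.864]
wrist_force: [-4.4, 1.1, -2.4]
width: 0.0006
-0.08267926618485884 -5.498660760287919e-05 [ 0.47353088 -0.16586483  0.07023062] F along,lat,z -3.8073228550729246 0.4420089701212584 -2.8978094941300356
```

View pics/w14.png

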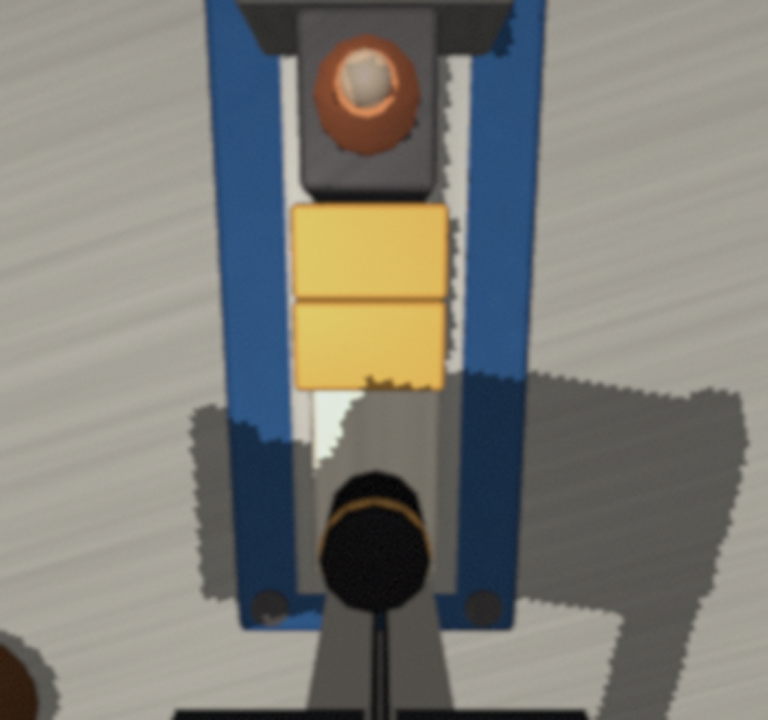

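The jaw is touching the row. The two blocks are nearly together and square, with their seam at row 298, and there's still a small gap to the holder at rows 190-203. I'll keep pushing gently.

```bash
python3 -m handwheel '{"delta_pos":[[0,-1,0],[0,-1,0],[0,-1,0],[0,-1,0],[0,-1,0],[0,0,0],[0,0,0],[0,0,0]],"rotation":[[0,0,0],[0,0,0],[0,0,0],[0,0,0],[0,0,0],[0,0,0],[0,0,0],[0,0,0]],"claw":[1,1,1,1,1,1,1,1]}'
python3 st.py 15
```

```text
time: 23.5
tool_pos: [0.4775, -0.1671, 0.0702]
ee_rot: [-3.14, -0.0, -1.864]
wrist_force: [-7.0, 1.9, -1.2]
width: 0.0003
-0.07851952442615569 -3.939698717669118e-05 [ 0.47751773 -0.16705175  0.07021397] F along,lat,z -7.220310471519292 0.21436510828725538 -2.5350336062218286
```

View pics/w15.png

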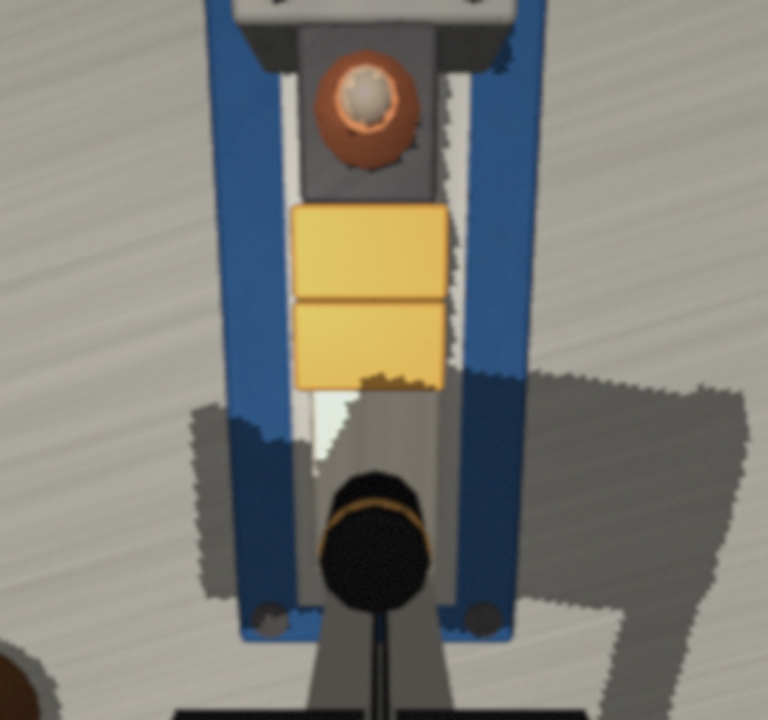

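```bash
python3 -m handwheel '{"delta_pos":[[0,-0.5,0],[0,-0.5,0],[0,-0.5,0],[0,-0.5,0],[0,0,0],[0,0,0],[0,0,0],[0,0,0]],"rotation":[[0,0,0],[0,0,0],[0,0,0],[0,0,0],[0,0,0],[0,0,0],[0,0,0],[0,0,0]],"claw":[1,1,1,1,1,1,1,1]}'
python3 st.py
```

```text
time: 24.55
tool_pos: [0.4776, -0.1671, 0.0702]
ee_rot: [3.138, 0.0, -1.863]
wrist_force: [-11.6, 3.1, 1.8]
width: 0.0003
-0.07844570944877899 -2.384797272604687e-05 [ 0.47759289 -0.16705819  0.07019996] F along,lat,z -11.976650743006132 -0.3535954589194244 1.8348278338721986
```

The jaw has bitten: TCP is stationary while the force rises at about 2.4 N per mm commanded. It stopped at about 20 mm of stroke, well short of the 32 mm end. I'll press firmer.

```bash
python3 -m handwheel '{"delta_pos":[[0,-1,0],[0,-1,0],[0,-1,0],[0,-1,0],[0,-1,0],[0,-1,0],[0,0,0],[0,0,0]],"rotation":[[0,0,0],[0,0,0],[0,0,0],[0,0,0],[0,0,0],[0,0,0],[0,0,0],[0,0,0]],"claw":[1,1,1,1,1,1,1,1]}'
python3 -m handwheel '{"delta_pos":[[0,0,0],[0,0,0],[0,0,0],[0,0,0],[0,0,0],[0,0,0],[0,0,0],[0,0,0]],"rotation":[[0,0,0],[0,0,0],[0,0,0],[0,0,0],[0,0,0],[0,0,0],[0,0,0],[0,0,0]],"claw":[1,1,1,1,1,1,1,1]}'
python3 st.py 16; python3 -c "
from h import *
s=robot.snapshot('scene');save(s,'s16.png',(220,100,420,290),3.5)"
```

```text
time: 25.55
tool_pos: [0.4777, -0.1671, 0.0702]
ee_rot: [3.125, -0.0, -1.863]
wrist_force: [-25.4, 7.0, 12.6]
width: 0.0003
time: 26.55
tool_pos: [0.4777, -0.1671, 0.0702]
ee_rot: [3.125, -0.0, -1.863]
wrist_force: [-26.9, 6.9, 13.0]
width: 0.0002
-0.07838950618853131 -8.132158860979592e-06 [ 0.47765124 -0.16705938  0.07022925] F along,lat,z -28.194520380227665 -0.5717855142810425 13.172064696740339
```

View pics/w16.png

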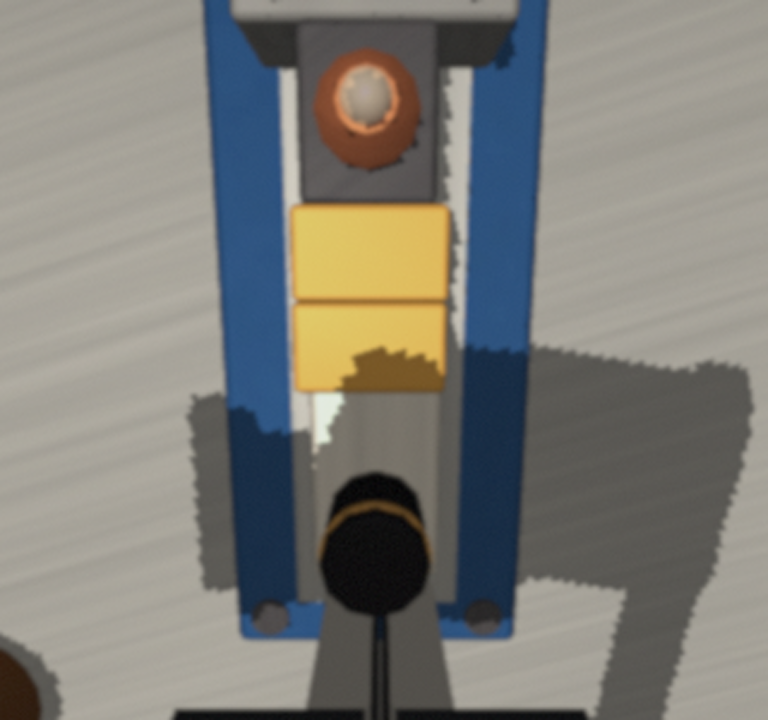

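View pics/s16.png

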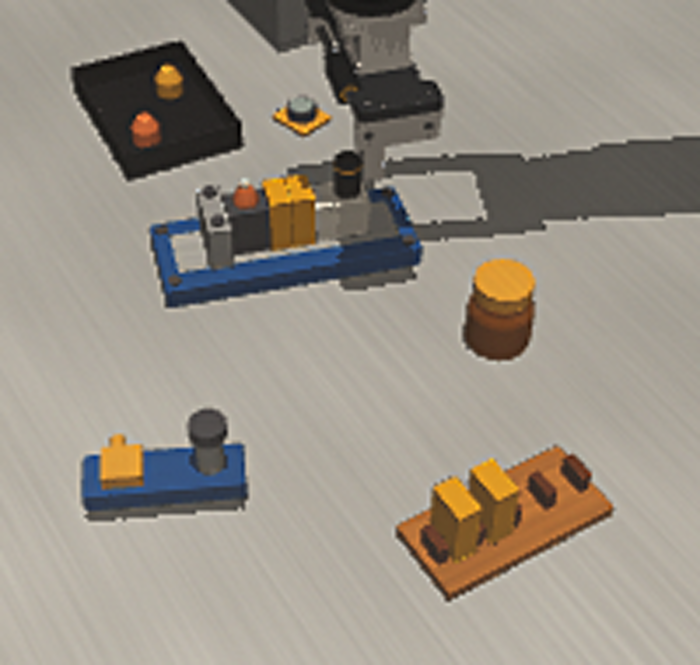

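Everything is closed up: stop, holder, two blocks and jaw are in contact, and the push is steady at about 28 N. Two spares stand in the rack and the bystanders are in place. Handing in.

```bash
python3 st.py; python3 -c "
from bench import robot
robot.close_job()"
```

```text
-0.07839568572699865 -1.8293583199963083e-05 [ 0.47764238 -0.16706732  0.07020467] F along,lat,z -27.466299094041556 -0.5256584042989815 12.410699962406976
the job is handed in; nothing more can be done
```

I clamped the holder with two packing blocks and handed the job in at about 27 s while still pushing on the jaw post; no verdict is reported. The measured gap was about 60 mm, so two blocks left about 20 mm for the jaw's 32 mm stroke. I stood them upright and square in the gap, then pushed the post with the closed fingers.

**Last checks:**
- **Push:** it was steady at about 27–28 N along the vise, with the tool stationary. The jaw stopped at about 20 mm of stroke, well short of its end, so it is biting on the row.
- **Row:** the pictures showed jaw, two square blocks, holder and stop with no gaps, and the fingers touching only the post. I did not measure the force at each contact separately.
- **Surroundings:** the two spare blocks stand in the rack, and the bystanders looked undisturbed in the pictures.

**Disagreements:** camera measurements differed from the given sizes by 1–4 mm (bed width 86 mm against 90 mm). The firm push also put about 12–13 N of vertical force on the wrist, probably friction on the post, and tilted the tool by about 0.016 rad.

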